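# Uncap the hold-to-test plunger and hold it at half travel

### The arm

A 6-joint arm with a two-finger parallel gripper is mounted at the origin on the work surface. World frame = base frame: x ahead of the robot, y to its left, z up, the work surface at z = 0. Lengths are in m, angles in degrees, forces in N, time in s.
With the tool pointing down it reaches from about 0.25 to 0.725 m from the base axis. Payload 4 kg.
Tool frame: the origin (TCP) lies on the centre line of the jaws, within the pads' length; the fingertips stand 8 mm ahead of it and the grasp point (between the pads) lies 11 mm behind it (bot.finger_overhang is the distance from the TCP to the fingertips, in m); x points along the fingers, y is the direction in which the jaws open and shut, and the axes are right-handed (so a half turn about x gives the same grasp; the last joint's range is limited). The gripper opens to 85 mm and grips with 20 to 120 N. Pads are 22 mm wide; open, the fingers measure 114 mm over their backs; the gripper's body (76 mm by 85 mm) begins 54 mm behind the grasp point. The pads swing forward as they close: fully open they stand 13 mm farther back than shut.
Start: joints at [-76.604, 13.785, 0.286, 76.501, 0, 90], TCP at [0.116, -0.486, 0.239] pointing down, gripper open.
Joint ranges: [-155.79, 155.79], [-60.16, 107.12], [-62.33, 73.08], [-114, 123.19], [-81.49, 82.49], [-180, 180]. Speed limits (degrees/s): [159.86, 159.86, 180, 180, 180, 180].

### API

Orientations are given as a 3x3 rotation matrix whose columns are the frame's x, y, z axes.
In Python, from station import bot gives the robot as it stands. The module is installed in compiled form; this text tells all that it offers.
- The arm moves only by the tool drive_tool, never from a script. Its arguments are lists of equal length, an entry for each row: "translation": the shift along the world's x, y, z in mm, a list of three; "turn": the turn, a rotation vector about the world's x, y, z in rad, a list of three. A call has 1 to 12 rows; each row shifts and turns the commanded pose from where the row before left it; what a row does not reach is not made up. A row lasts 1/10 s, in which the tool goes at most 50 mm and 8.59 degrees, less where a joint would pass 70% of its speed; a pose out of reach is approached as far as the arm can. A call is refused whole if a number of a shift passes 50 or a number of a turn 0.15, either way. A call with a gripper value outside its range is refused whole. "fingers" is the closure, from 0 (fully open) to 1 (shut), set as the call begins (left out, the last holds). The fingers move at their own pace and stop on an object; the grip force is fixed at half the most. Time passes only in rows, so rows that do not move let the fingers close. It gives the time, the measured TCP pose, the force and the opening at its end, in the units of the state.
- bot.sense(): the state, without advancing time (a new reading comes with each control period).
- bot.grab_frame(name): name is "scene" or "top"; returns (picture, depth): 480x640x3 uint8, blue, green, red; 480x640 float32, m along the optical axis (not along the pixel's ray), 0 where there is no reading.
- bot.camera_params(name): a dict with "intrinsics" (3x3 intrinsics, pixels), "T" (4x4, takes a point from camera to world coordinates). Camera axes: x right, y down, z forward; pixel columns grow to the right and rows downward; lengths in m; the calibration is good to about 2 mm. A picture is of the moment at which its call begins. camera_params takes no time and is no camera call.
- bot.finish_job(): hands the job in, once; it reports no verdict.
Trained networks look in the newest picture that a camera, given by its name, has taken for a name from the list of things; names that differ only in an ending like _2 or _b are one class to them, and where a whole thing is asked for, a point or a joint stands for the part that bears it (a point fixed in the world has none). Each returns a list of dicts, best first, with "confidence" (0 to 1); they miss things now and then, are a little off and sometimes report something else, mostly with a low value. They report only what shows in the picture. A call takes as long as a camera call. They do not tell look-alikes from the thing itself.
- bot.regions_of(target, camera): "region" (480x640 bool, what is visible of it).
- bot.tip_of(target, camera): "centre" ([x, y, z] in m, in world coordinates, good to about 4 mm: a listed point, or the origin of a listed thing).
The state is a dict: "time": time; "qpos": joint angles; "joint_velocities": joint speeds; "joint_torque": joint torques, N m; "tool_pos": TCP position; "orientation": TCP orientation; "contact_force": force on the tool from outside, world axes, zero at the start; "wrist_torque": the same for the moment, N m; "gripper_width": opening from 0.0 (shut) to 1.0 (fully open).
Only numpy, scipy, OpenCV 4.12 (cv2) and the standard library are available. Lean on these libraries where they do the work, as an engineer would, in place of code of your own. Each camera call takes 0.05 s, during which the arm holds its last target.

### The job

On the cream test box, lift the loose metal cap off the hold-to-test plunger and set it down gently, upright, in the middle of the black tray. Then press the plunger half-way down with the fingers, until the top of its head is level with the top of the thin steel post beside it, and keep holding it there: the program finishes while the plunger is still being held. Never push the plunger to the bottom of its travel, leave the small button at the other end of the box alone, and leave everything else on the bench where it is.

Things in the scene. Friction and masses are not known exactly. Their poses are not given: they have to be found in the camera images.
- tester: Fixed cream test box, 110 (x) x 190 (y) x 40 mm high; origin at the centre of its underside, z up. On its flat deck, 40 mm above the bench: the plunger at (0, -45) mm, under the cap, in a collar of 26 mm radius, 4 mm high; the steel post, 8 mm thick, at (0, +2) mm; a small push button, 16 mm wide and 21 mm tall, at (0, +60) mm.
- cap: Loose aluminium cap of about 130 g: an upside-down cup, 62 mm outer and 56 mm inner diameter, 46 mm high; on its closed top a round knob, 24 mm diameter, 26 mm high (narrowing to 18 mm at its foot). Origin at the centre of its open lower rim, z up through the knob. At the start it stands on the deck over the plunger and collar, touching neither head nor stem; its rim clears the head after 40 mm of lift.
- tray: Fixed shallow black open tray, 130 x 130 mm, walls 22 mm high and 5 mm thick, floor 5 mm thick; origin at the centre of its underside.
- plunger_top (a point): Centre of the flat top of the plunger's black round head (34 mm diameter, on a steel stem of 16 mm); moves with the plunger. 38 mm above the deck (78 mm above the bench) when released, 66 mm above the bench at half travel.
- plunger (a joint): Travel of the plunger in m: 0 released, grows as it is pressed straight down, 0.024 at the bottom stop, 0.012 half-way. A spring pushes it back up: 3 N at the start of the travel, 7.5 N half-way, 12 N at the bottom (375 N/m).
- post_top (a point): Centre of the top of the thin fixed steel post on the deck, 47 mm from the plunger's axis; 26 mm above the deck, 66 mm above the bench: the height of the plunger's head at half travel.
- reset (a joint): Travel of the small push button on the box, in m: 0 released, 0.005 fully down, 4 N. Not to be pressed.
- flux: Bystander: small white bottle, 32 mm diameter, 85 mm high, standing at the side of the box nearer the robot; origin under its centre.
- reel: Bystander: grey reel, 52 mm diameter, 40 mm high, standing beside the tray; origin under its centre.
- screwdriver: Bystander: black-handled screwdriver, 170 mm long, lying along its own x; origin underneath it.
- brush: Bystander: wooden-handled brush, 160 mm long, lying along its own x; origin underneath it.
- board: Bystander: green circuit board on a carrier, 90 x 130 x 25 mm; origin under its centre.
- meter: Bystander: grey hand-held meter, 150 x 80 x 40 mm, lying on its back; origin under its centre.
- bin: Bystander: empty grey parts bin, 150 x 110 x 70 mm; origin under its centre.
Mind the look-alikes: they are no part of the job. What is meant by the cap is not yellow, and is the larger of those in its own colour.

How it is judged:
By the outcome, as a careful person would: the job done as asked, in the order asked, and still so for the second after the job is handed in, while the arm keeps its last pose, push and grip.
It also fails if it takes over 51 s, if anything falls off the work surface, if the arm or the gripper's body presses on something with over 40 N, if the wrist force passes 120 N, or if a joint passes its speed limit or range.

## Working session

There is one attempt and no reset: what is moved stays moved. The work goes in short steps, Python scripts to look and compute and a tool call to move; the robot and the scene stay as the last step left them, time stands still between calls to the robot, and variables do not carry over. Pictures are saved under pics/ and viewed, and the job is handed in when it is done.

Besides the shell and the picture viewer there is one more tool, called after "Request:" as name(argument=value, ...) on one line, values as JSON. drive_tool: Moves the arm, as the interface text tells. Its arguments: {"type":"object","properties":{"translation":{"type":"array"},"turn":{"type":"array"},"fingers":{"type":"number"}},"required":["translation","turn"]}

```bash
mkdir -p pics; python3 - <<'E'
from station import bot
import cv2,numpy as np
s=bot.sense();print({k:np.round(v,3).tolist() for k,v in s.items()})
for c in("scene","top"):
    im,d=bot.grab_frame(c);cv2.imwrite(f"pics/{c}0.png",im);np.save(f"pics/{c}0.npy",d)
    p=bot.camera_params(c);print(c,np.round(p["intrinsics"],1).tolist(),np.round(p["T"],3).tolist())
E
```

```text
{'time': 0.0, 'qpos': [-76.606, 13.832, 0.213, 76.501, 0.001, 89.999], 'joint_velocities': [-0.009, -0.094, 0.009, 0.009, 0.047, 0.074], 'joint_torque': [0.0, -37.231, 25.241, 0.017, 0.0, -0.0], 'tool_pos': [0.116, -0.486, 0.238], 'orientation': [[-0.0, 0.232, -0.973], [0.002, -0.973, -0.232], [-1.0, -0.002, -0.0]], 'contact_force': [0.125, -0.012, -0.514], 'wrist_torque': [0.039, -0.01, 0.031], 'gripper_width': 0.999}
scene [[595.0, 0.0, 316.7], [0.0, 595.0, 226.3], [0.0, 0.0, 1.0]] [[-0.85, 0.45, -0.275, 1.05], [0.527, 0.724, -0.445, 0.779], [-0.001, -0.524, -0.852, 1.554], [0.0, 0.0, 0.0, 1.0]]
top [[464.0, 0.0, 319.2], [0.0, 464.0, 233.2], [0.0, 0.0, 1.0]] [[0.023, -0.982, 0.19, 0.356], [-1.0, -0.021, 0.009, 0.003], [-0.005, -0.19, -0.982, 1.062], [0.0, 0.0, 0.0, 1.0]]
```

View pics/scene0.png

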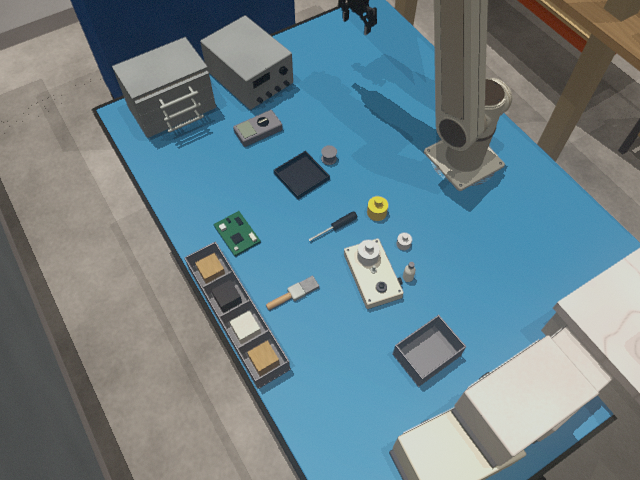

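View pics/top0.png

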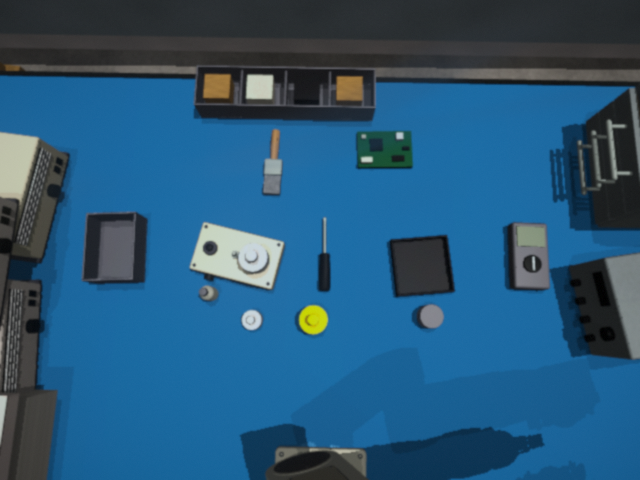

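Three things could be the cap. In the top picture they are the silver one on the box (253,257), the yellow one (313,320) and a small silver one (251,320). The one on the box fits: it is not yellow, it is the larger of the two silver ones, and it stands on the plunger. I'll confirm that in a crop and measure it.

```bash
cat > h.py <<'E'
import numpy as np,cv2
from station import bot
def world(c,u,v,d):
    p=bot.camera_params(c);K=p["intrinsics"];T=np.array(p["T"])
    u,v,d=map(np.asarray,(u,v,d))
    X=np.stack([(u-K[0][2])/K[0][0]*d,(v-K[1][2])/K[1][1]*d,d],-1)
    return X@T[:3,:3].T+T[:3,3]
def proj(c,P):
    p=bot.camera_params(c);T=np.linalg.inv(np.array(p["T"]));q=T[:3,:3]@np.array(P)+T[:3,3];K=np.array(p["intrinsics"])
    q=K@q;return q[:2]/q[2]
E
python3 - <<'E'
from h import *
a=cv2.imread("pics/top0.png")[205:345,180:350];b=cv2.imread("pics/scene0.png")[180:320,320:430]
a=cv2.resize(a,None,fx=3,fy=3,interpolation=2);b=cv2.resize(b,None,fx=3,fy=3,interpolation=2)
cv2.imwrite("pics/crop0.png",cv2.resize(np.hstack([a,b]),(800,400)))
vv,uu=np.mgrid[:480,:640]
for c in("top","scene"):
    d=np.load(f"pics/{c}0.npy");W=world(c,uu,vv,d);W[d==0]=np.nan
    for n in("cap","tray","tester","post_top","plunger_top"):
        for r in bot.tip_of(n,c)[:3]:print(c,n,round(float(r["confidence"]),2),np.round(r["centre"],4).tolist())
    # region of box: points
    x,y,z=W[...,0],W[...,1],W[...,2]
    rc=bot.regions_of("cap",c)
    for r in rc[:4]:
        m=r["region"]&(d>0);print(" capreg",round(float(r["confidence"]),2),m.sum(),W[m].mean(0).round(4),np.nanpercentile(z[m],[5,50,95,100]).round(4), 'px',uu[m].mean().round(),vv[m].mean().round())
        for lo,hi in((.07,.079),(.08,.095),(.1,.12)):
            k=m&(z>lo)&(z<hi)
            if k.sum()>5:print("   z",lo,hi,k.sum(),W[k].mean(0).round(4),"mid",((W[k].max(0)+W[k].min(0))/2).round(4),W[k].max(0)-W[k].min(0))
    for n in("tester","tray"):
        for r in bot.regions_of(n,c)[:2]:
            m=r["region"]&(d>0)
            k=m&((abs(z-.04)<.006) if n=="tester" else (z<.03))
            if k.sum()<20: continue
            rect=cv2.minAreaRect(W[k][:,:2].astype(np.float32)*1000);print(" ",n,round(float(r["confidence"]),2),k.sum(),rect,np.nanmedian(z[k]))
print(bot.sense()["time"])
E
```

```text
top cap 0.93 [0.4909, 0.1498, 0.043]
top cap 0.77 [0.3629, 0.0223, -0.0008]
top cap 0.6 [0.3582, 0.1519, 0.0004]
top tray 0.63 [0.4911, -0.2206, -0.0031]
top tester 0.93 [0.4998, 0.1979, 0.0017]
top tester 0.5 [0.4896, 0.1512, 0.0395]
top post_top 0.81 [0.4997, 0.2, 0.0691]
top post_top 0.36 [0.7725, -0.1431, 0.0]
top plunger_top 0.28 [0.51, 0.4722, 0.0038]
 capreg 0.72 715 [0.4866 0.1476 0.0864] [0.0547 0.086  0.1126 0.1162] px 255.0 259.0
   z 0.07 0.079 18 [0.4685 0.1357 0.0751] mid [0.4748 0.1413 0.0742] [0.03150806 0.04059895 0.00820462]
   z 0.08 0.095 511 [0.4882 0.1497 0.0858] mid [0.4891 0.1512 0.0876] [0.05898336 0.0599951  0.01414444]
   z 0.1 0.12 113 [0.4891 0.151  0.1111] mid [0.4895 0.151  0.1089] [0.02364248 0.02244732 0.01453732]
 capreg 0.72 636 [0.3625 0.0207 0.0501] [0.0433 0.0465 0.0729 0.0779] px 313.0 320.0
   z 0.07 0.079 82 [0.3624 0.0207 0.0725] mid [0.3625 0.0207 0.074 ] [0.02269223 0.02104995 0.00781883]
 capreg 0.6 395 [0.359  0.1548 0.0279] [-0.0004  0.0316  0.0503  0.0545] px 252.0 320.0
  tester 0.74 3222 ((496.70941162109375, 195.92013549804688), (190
[... 668 characters left out ...]
 0.1673 0.0749] mid [0.4929 0.1543 0.0745] [0.0603829 0.0612165 0.0088402]
   z 0.08 0.095 260 [0.4954 0.1572 0.0861] mid [0.4931 0.154  0.0871] [0.06288331 0.06377816 0.01397582]
   z 0.1 0.12 68 [0.4937 0.1547 0.1107] mid [0.4934 0.1522 0.1095] [0.02265379 0.02880829 0.01877759]
 capreg 0.77 415 [0.3709 0.0303 0.041 ] [0.006  0.0447 0.073  0.081 ] px 377.0 208.0
   z 0.07 0.079 33 [0.3661 0.0239 0.074 ] mid [0.3653 0.0241 0.0745] [0.02312222 0.02317097 0.00774489]
 capreg 0.5 203 [0.3669 0.1623 0.0294] [0.0048 0.0313 0.0506 0.0531] px 403.0 241.0
  tray 0.64 1492 ((485.6721496582031, -220.25909423828125), (147.04884338378906, 136.74598693847656), 7.291926860809326) 0.006792251190639753
0.9
```

View pics/crop0.png

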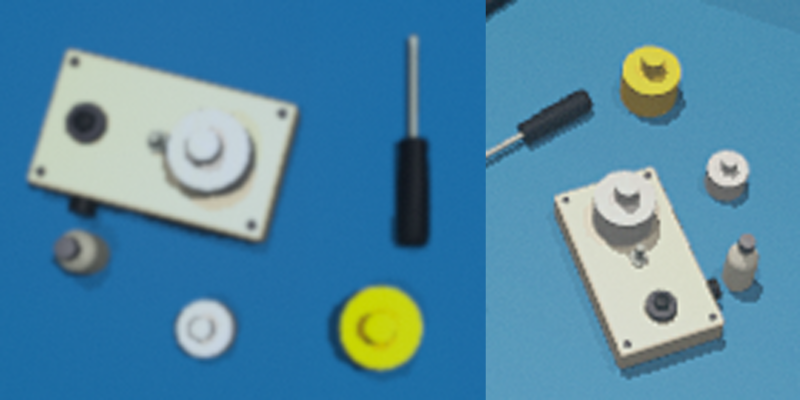

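The crop shows the large silver cap on the box beside the post, so that is the target: about (0.491, 0.152), knob top about z = 0.112 in both views. Moving over to it.

Request:
drive_tool(translation=[[12, 20, 0], [23, 40, 0], [23, 40, 0], [23, 40, 0], [23, 40, 0], [23, 40, 0], [23, 40, 0], [23, 40, 0], [23, 40, 0], [23, 40, 0], [23, 40, 0], [23, 40, 0]], turn=[[0, 0, 0.1], [0, 0, 0.14], [0, 0, 0.14], [0, 0, 0.14], [0, 0, 0.14], [0, 0, 0.14], [0, 0, 0.14], [0, 0, 0.14], [0, 0, 0.14], [0, 0, 0.14], [0, 0, 0.14], [0, 0, 0.13]], fingers=0.3)

```text
time: 2.1
tool_pos: [0.3816, -0.0245, 0.2397]
orientation: [[0.001, 0.956, 0.294], [-0.0, 0.294, -0.956], [-1.0, 0.001, 0.001]]
contact_force: [0.7, -1.1, -0.2]
gripper_width: 0.699
```

Request:
drive_tool(translation=[[23, 40, 0], [23, 40, 0], [20, 40, 0], [20, 35, 0], [10, 20, 0], [0, 0, 0], [0, 0, 0]], turn=[[0, 0, 0], [0, 0, 0], [0, 0, 0], [0, 0, 0], [0, 0, 0], [0, 0, 0], [0, 0, 0]])

```text
time: 2.8
tool_pos: [0.4765, 0.1486, 0.2389]
orientation: [[-0.001, 0.957, 0.29], [-0.001, 0.29, -0.957], [-1.0, -0.001, 0.0]]
contact_force: [-0.7, -0.2, 0.3]
gripper_width: 0.698
```

Request:
drive_tool(translation=[[14, 3, -20], [0, 0, -40], [0, 0, -30], [0, 0, 0], [0, 0, 0]], turn=[[0, 0, 0], [0, 0, 0], [0, 0, 0], [0, 0, 0], [0, 0, 0]])

```text
time: 3.3
tool_pos: [0.4904, 0.1505, 0.1499]
orientation: [[-0.001, 0.958, 0.287], [-0.0, 0.287, -0.958], [-1.0, -0.001, 0.0]]
contact_force: [-0.4, -0.3, 0.9]
gripper_width: 0.7
```

```bash
python3 - <<'E'
from h import *
o=[]
for c in("scene","top"):
    im,d=bot.grab_frame(c);u,v=proj(c,[.491,.152,.11]).astype(int);print(c,u,v)
    o.append(cv2.resize(im[v-60:v+60,u-60:u+60],(400,400),interpolation=2))
cv2.imwrite("pics/a1.png",np.hstack(o));print(bot.sense()["tool_pos"])
E
```

```text
scene 368 244
top 250 254
[0.49210217 0.15137957 0.15155892]
```

View pics/a1.png

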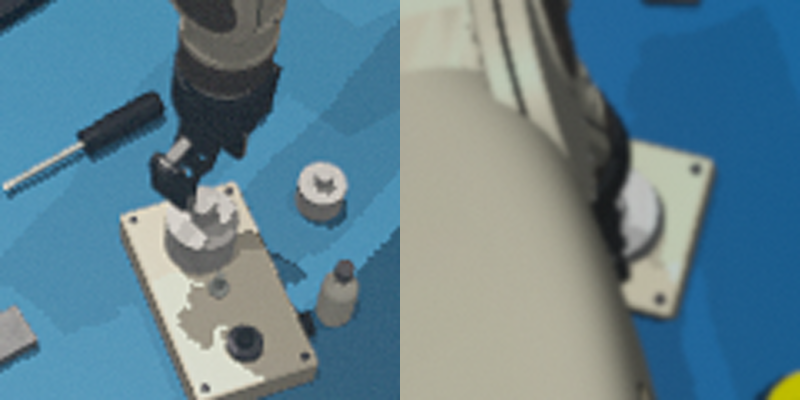

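The scene picture (left half, around 200,210) shows the fingers above and astride the knob. The arm hides it from the top camera. Descending and closing.

Request:
drive_tool(translation=[[0, 0, -25], [0, 0, -15], [0, 0, -10], [0, 0, 0], [0, 0, 0]], turn=[[0, 0, 0], [0, 0, 0], [0, 0, 0], [0, 0, 0], [0, 0, 0]])

```text
time: 3.9
tool_pos: [0.4916, 0.1518, 0.1005]
orientation: [[0.002, 0.957, 0.289], [0.001, 0.289, -0.957], [-1.0, 0.002, 0.0]]
contact_force: [-0.1, 0.9, 0.6]
gripper_width: 0.704
```

Request:
drive_tool(translation=[[0, 0, 0], [0, 0, 0], [0, 0, 0], [0, 0, 0], [0, 0, 0], [0, 0, 0], [0, 0, 0], [0, 0, 0]], turn=[[0, 0, 0], [0, 0, 0], [0, 0, 0], [0, 0, 0], [0, 0, 0], [0, 0, 0], [0, 0, 0], [0, 0, 0]], fingers=1)

```text
time: 4.7
tool_pos: [0.4913, 0.1518, 0.1003]
orientation: [[0.001, 0.957, 0.289], [0.0, 0.289, -0.957], [-1.0, 0.002, 0.0]]
contact_force: [-1.6, -1.5, 5.6]
gripper_width: 0.259
```

Request:
drive_tool(translation=[[0, 0, 3], [0, 0, 7], [0, 0, 15], [0, 0, 25], [0, 0, 20], [0, 0, 0], [0, 0, 0]], turn=[[0, 0, 0], [0, 0, 0], [0, 0, 0], [0, 0, 0], [0, 0, 0], [0, 0, 0], [0, 0, 0]])

```text
time: 5.4
tool_pos: [0.4909, 0.1516, 0.1691]
orientation: [[0.0, 0.957, 0.289], [0.0, 0.289, -0.957], [-1.0, 0.0, -0.0]]
contact_force: [-0.1, 0.0, -1.7]
gripper_width: 0.251
```

```bash
python3 - <<'E'
from h import *
o=[]
for c in("scene","top"):
    im,d=bot.grab_frame(c);u,v=proj(c,[.491,.152,.11]).astype(int)
    o.append(cv2.resize(im[v-60:v+60,u-60:u+60],(400,400),interpolation=2))
cv2.imwrite("pics/a2.png",np.hstack(o));print(bot.sense()["tool_pos"])
E
```

```text
[0.4899029  0.15131224 0.16793666]
```

View pics/a2.png

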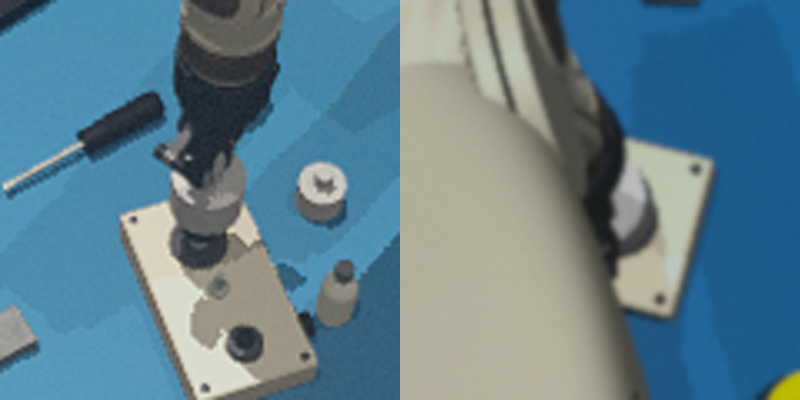

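The scene crop shows the cap hanging clear, with the black plunger head exposed below at (200,245). Next I'll refine the tray centre from its rim.

```bash
python3 - <<'E'
from h import *
vv,uu=np.mgrid[:480,:640]
for c in("top","scene"):
    d=np.load(f"pics/{c}0.npy");W=world(c,uu,vv,d);W[d==0]=np.nan
    m=(abs(W[...,0]-.49)<.11)&(abs(W[...,1]+.223)<.11)
    im=cv2.imread(f"pics/{c}0.png").astype(int)
    dark=m&(im.max(-1)<75)
    n,l,s,_=cv2.connectedComponentsWithStats(dark.astype(np.uint8));i=1+s[1:,4].argmax();k=l==i
    k=cv2.morphologyEx(k.astype(np.uint8),cv2.MORPH_OPEN,np.ones((3,3)))>0
    r=cv2.minAreaRect(np.argwhere(k)[:,::-1].astype(np.float32)); print(c,k.sum(),r)
    # inner floor (unobstructed) and rim by depth
    f=k&(abs(W[...,2]-.005)<.004); print("floor",f.sum(),np.nanmean(W[f],0)); 
    f=k&(W[...,2]>.017)&(W[...,2]<.03); rr=cv2.minAreaRect(W[f][:,:2].astype(np.float32)*1000);print("rim",f.sum(),rr)
    # outline rays intersected with rim plane z=.022
    P=bot.camera_params(c);T=np.array(P["T"]);B=cv2.boxPoints(r)
    A=world(c,B[:,0],B[:,1],np.ones(4));D=A-T[:3,3]
    Q=T[:3,3]+D*((.022-T[2,3])/D[:,2])[:,None];print(Q.round(4).tolist(),Q.mean(0).round(4))
E
```

```text
top 3343 ((421.00006103515625, 265.4999694824219), (57.13222885131836, 60.72735595703125), 85.03025817871094)
floor 2639 [ 0.48903055 -0.22242347  0.0050854 ]
rim 454 ((488.8773498535156, -221.11795043945312), (128.7491912841797, 129.12033081054688), 6.020627021789551)
[[0.5453, -0.1451, 0.022], [0.5605, -0.2829, 0.022], [0.4316, -0.2901, 0.022], [0.4169, -0.1554, 0.022]] [ 0.4886 -0.2184  0.022 ]
scene 1404 ((301.35589599609375, 174.2735137939453), (37.657981872558594, 44.79075622558594), 57.528804779052734)
floor 735 [ 0.48791493 -0.22382964  0.00511117]
rim 199 ((492.0361328125, -218.32635498046875), (133.38111877441406, 135.58900451660156), 6.75692081451416)
[[0.5648, -0.2755, 0.022], [0.4103, -0.2956, 0.022], [0.4233, -0.1515, 0.022], [0.5722, -0.1357, 0.022]] [ 0.4927 -0.2146  0.022 ]
```

Request:
drive_tool(translation=[[0, 0, 20], [0, -20, 20], [0, -35, 0], [0, -40, 0], [0, -40, 0], [0, -40, 0], [0, -40, 0], [0, -40, 0], [0, -40, 0], [0, -40, 0], [0, -25, 0], [0, -10, 0]], turn=[[0, 0, 0], [0, 0, 0], [0, 0, 0], [0, 0, 0], [0, 0, 0], [0, 0, 0], [0, 0, 0], [0, 0, 0], [0, 0, 0], [0, 0, 0], [0, 0, 0], [0, 0, 0]])

```text
time: 6.7
tool_pos: [0.4898, -0.2206, 0.2075]
orientation: [[-0.003, 0.958, 0.286], [0.001, 0.286, -0.958], [-1.0, -0.002, -0.001]]
contact_force: [-0.0, 0.7, -1.4]
gripper_width: 0.256
```

Request:
drive_tool(translation=[[0, -1, 0], [0, 0, -20], [0, 0, -35], [0, 0, -35], [0, 0, -25], [0, 0, -15], [0, 0, -5], [0, 0, 0], [0, 0, 0]], turn=[[0, 0, 0], [0, 0, 0], [0, 0, 0], [0, 0, 0], [0, 0, 0], [0, 0, 0], [0, 0, 0], [0, 0, 0], [0, 0, 0]])

```text
time: 7.6
tool_pos: [0.4916, -0.219, 0.0752]
orientation: [[0.001, 0.957, 0.29], [-0.0, 0.29, -0.957], [-1.0, 0.001, 0.001]]
contact_force: [-0.5, -0.3, -1.5]
gripper_width: 0.259
```

Request:
drive_tool(translation=[[0, 0, -2], [0, 0, -1], [0, 0, -1], [0, 0, -1], [0, 0, 0]], turn=[[0, 0, 0], [0, 0, 0], [0, 0, 0], [0, 0, 0], [0, 0, 0]])

```text
time: 8.1
tool_pos: [0.4907, -0.2194, 0.0692]
orientation: [[-0.0, 0.957, 0.289], [0.0, 0.289, -0.957], [-1.0, -0.0, -0.0]]
contact_force: [-0.0, 0.2, -1.2]
gripper_width: 0.258
```

Request:
drive_tool(translation=[[0, -2, 0], [0, 0, -1], [0, 0, -1], [0, 0, 0], [0, 0, 0]], turn=[[0, 0, 0], [0, 0, 0], [0, 0, 0], [0, 0, 0], [0, 0, 0]])

```text
time: 8.6
tool_pos: [0.4908, -0.2214, 0.0672]
orientation: [[-0.0, 0.957, 0.289], [0.0, 0.289, -0.957], [-1.0, -0.0, -0.0]]
contact_force: [-0.2, -0.5, -0.3]
gripper_width: 0.256
```

Request:
drive_tool(translation=[[0, 0, -1], [0, 0, 0], [0, 0, 0]], turn=[[0, 0, 0], [0, 0, 0], [0, 0, 0]])

```text
time: 8.9
tool_pos: [0.4908, -0.2214, 0.0663]
orientation: [[-0.0, 0.957, 0.289], [0.0, 0.289, -0.957], [-1.0, -0.0, -0.0]]
contact_force: [0.5, -0.5, -1.1]
gripper_width: 0.253
```

Request:
drive_tool(translation=[[0, 0, -0.5], [0, 0, -0.5], [0, 0, 0], [0, 0, 0]], turn=[[0, 0, 0], [0, 0, 0], [0, 0, 0], [0, 0, 0]])

```text
time: 9.3
tool_pos: [0.4909, -0.2214, 0.0654]
orientation: [[0.0, 0.957, 0.289], [-0.0, 0.289, -0.957], [-1.0, 0.0, 0.0]]
contact_force: [-0.6, 0.2, -0.9]
gripper_width: 0.256
```

```bash
python3 - <<'E'
from h import *
s=bot.sense();print(s["time"],s["tool_pos"],s["contact_force"])
o=[]
for c in("scene","top"):
    im,d=bot.grab_frame(c);u,v=proj(c,[.491,-.22,.05]).astype(int)
    o.append(cv2.resize(im[v-60:v+60,u-60:u+60],(400,400),interpolation=2))
cv2.imwrite("pics/a3.png",np.hstack(o))
E
```

```text
9.3 [ 0.49085495 -0.22143265  0.06540997] [-0.58995845  0.16332676 -0.87809091]
```

View pics/a3.png

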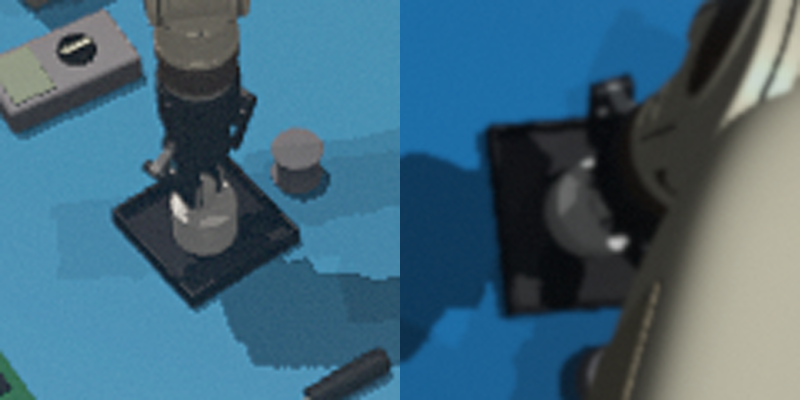

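The scene crop shows the cap upright in the middle of the tray (205,220), almost on the floor. I'll feel for the contact in small steps.

Request:
drive_tool(translation=[[0, 0, -0.5], [0, 0, -0.5], [0, 0, 0], [0, 0, 0]], turn=[[0, 0, 0], [0, 0, 0], [0, 0, 0], [0, 0, 0]])

```text
time: 9.8
tool_pos: [0.4909, -0.2215, 0.0653]
orientation: [[0.001, 0.957, 0.289], [-0.0, 0.289, -0.957], [-1.0, 0.0, 0.001]]
contact_force: [-2.6, 1.4, 6.9]
gripper_width: 0.253
```

Request:
drive_tool(translation=[[0, 0, -0.5], [0, 0, 0], [0, 0, 0]], turn=[[0, 0, 0], [0, 0, 0], [0, 0, 0]])

```text
time: 10.1
tool_pos: [0.4909, -0.2215, 0.0653]
orientation: [[0.001, 0.957, 0.289], [-0.0, 0.289, -0.957], [-1.0, 0.001, 0.001]]
contact_force: [-3.8, 0.8, 9.0]
gripper_width: 0.255
```

It is on the floor. I'll take off the preload, open and retreat.

Request:
drive_tool(translation=[[0, 0, 0.5], [0, 0, 0.5], [0, 0, 0]], turn=[[0, 0, 0], [0, 0, 0], [0, 0, 0]])

```text
time: 10.4
tool_pos: [0.4909, -0.2215, 0.0653]
orientation: [[0.0, 0.957, 0.289], [-0.0, 0.289, -0.957], [-1.0, 0.0, 0.0]]
contact_force: [-2.9, 1.3, 6.2]
gripper_width: 0.255
```

Request:
drive_tool(translation=[[0, 0, 0], [0, 0, 0], [0, 0, 0], [0, 0, 0], [0, 0, 0], [0, 0, 0]], turn=[[0, 0, 0], [0, 0, 0], [0, 0, 0], [0, 0, 0], [0, 0, 0], [0, 0, 0]], fingers=0.4)

```text
time: 11.0
tool_pos: [0.4908, -0.2214, 0.0647]
orientation: [[-0.0, 0.957, 0.289], [0.0, 0.289, -0.957], [-1.0, -0.0, -0.0]]
contact_force: [-0.4, 0.1, -0.2]
gripper_width: 0.602
```

Request:
drive_tool(translation=[[0, 0, 5], [0, 0, 15], [0, 0, 30], [0, 0, 40], [0, 0, 30], [0, 20, 15], [0, 35, 0], [0, 40, 0], [0, 40, 0], [0, 40, 0], [0, 40, 0], [0, 30, 0]], turn=[[0, 0, 0], [0, 0, 0], [0, 0, 0], [0, 0, 0], [0, 0, 0], [0, 0, 0], [0, 0, 0], [0, 0, 0], [0, 0, 0], [0, 0, 0], [0, 0, 0], [0, 0, 0]])

```text
time: 12.2
tool_pos: [0.4906, 0.0258, 0.2004]
orientation: [[0.001, 0.957, 0.29], [0.0, 0.29, -0.957], [-1.0, 0.001, -0.0]]
contact_force: [0.8, -0.1, -0.3]
gripper_width: 0.6
```

```bash
cat > m.py <<'E'
from h import *
vv,uu=np.mgrid[:480,:640]
o=[]
for c in("scene","top"):
    im,d=bot.grab_frame(c);cv2.imwrite(f"pics/{c}2.png",im);np.save(f"pics/{c}2.npy",d)
    W=world(c,uu,vv,d);W[d==0]=np.nan;x,y,z=np.moveaxis(W,-1,0)
    near=np.hypot(x-.491,y+.2215)<.05
    for lo,hi in((.045,.057),(.07,.09)):
        k=near&(z>lo)&(z<hi);print(c,"cap",lo,k.sum(),np.nanmean(W[k],0).round(4),((W[k].max(0)+W[k].min(0))/2).round(4),(W[k].max(0)-W[k].min(0)).round(4)) if k.sum() else 0
    near=np.hypot(x-.49,y-.152)<.03
    k=near&(z>.070)&(z<.086);print(c,"head",k.sum(),np.nanmean(W[k],0).round(4),((W[k].max(0)+W[k].min(0))/2).round(4),(W[k].max(0)-W[k].min(0)).round(4)) if k.sum() else 0
    for n in("plunger_top","post_top","cap","tray"):
        for r in bot.tip_of(n,c)[:3]:print(c,n,round(float(r["confidence"]),2),np.round(r["centre"],4).tolist())
    for P in([.491,-.22,.05],[.491,.17,.05]):
        u,v=proj(c,P).astype(int);o.append(cv2.resize(im[v-50:v+50,u-50:u+50],(300,300),interpolation=2))
cv2.imwrite("pics/a4.png",np.vstack([np.hstack(o[:2]),np.hstack(o[2:])]))
E
python3 m.py
```

```text
scene cap 0.045 178 [ 0.4955 -0.2135  0.0509] [ 0.492  -0.2178  0.051 ] [0.0617 0.063  0.0118]
scene cap 0.07 45 [ 0.4929 -0.2176  0.0774] [ 0.4927 -0.2161  0.0781] [0.0221 0.0285 0.0145]
scene head 104 [0.4935 0.1538 0.078 ] [0.4931 0.1537 0.0782] [0.0344 0.0345 0.015 ]
scene plunger_top 0.5 [0.4894, 0.1494, 0.0761]
scene post_top 0.62 [0.4997, 0.1994, 0.0703]
scene cap 0.97 [0.3662, 0.025, 0.0014]
scene cap 0.79 [0.4921, -0.2238, 0.0047]
scene cap 0.66 [0.362, 0.1558, 0.0017]
scene tray 0.81 [0.4937, -0.2244, 0.0004]
top cap 0.045 511 [ 0.4888 -0.2201  0.0509] [ 0.489  -0.2214  0.0508] [0.0603 0.0619 0.0114]
top cap 0.07 98 [ 0.4894 -0.2209  0.0766] [ 0.4899 -0.2215  0.0764] [0.0239 0.0231 0.0122]
top head 154 [0.4903 0.1539 0.0777] [0.4903 0.1545 0.0774] [0.0328 0.0263 0.0106]
top plunger_top 0.54 [0.4893, 0.157, 0.079]
top plunger_top 0.27 [0.7705, -0.1417, -0.0014]
top post_top 0.62 [0.4972, 0.201, 0.0675]
top cap 0.58 [0.4902, -0.2236, 0.003]
top cap 0.58 [0.3549, 0.1535, 0.0007]
top tray 0.89 [0.4917, -0.2167, -0.002]
```

View pics/a4.png

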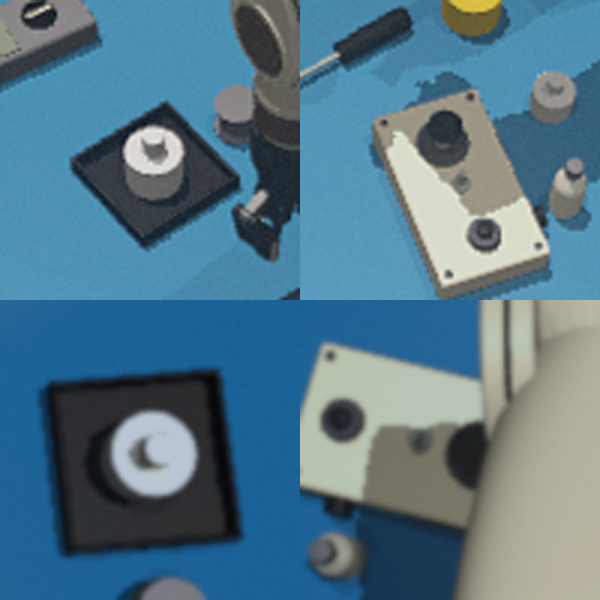

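The cap stands upright, centred at about (0.490, -0.221) in the tray (lower-left crop at 150,452). The plunger head is at (0.490, 0.153), top z about 0.078. Shutting the fingers and going over the head.

Request:
drive_tool(translation=[[0, 20, 0], [0, 30, 0], [0, 35, 0], [0, 25, 0], [0, 12, 0], [0, 5, -10], [0, 0, -30], [0, 0, -30], [0, 0, -20], [0, 0, -10], [0, 0, 0], [0, 0, 0]], turn=[[0, 0, 0], [0, 0, 0], [0, 0, 0], [0, 0, 0], [0, 0, 0], [0, 0, 0], [0, 0, 0], [0, 0, 0], [0, 0, 0], [0, 0, 0], [0, 0, 0], [0, 0, 0]], fingers=1)

```text
time: 13.9
tool_pos: [0.4914, 0.1501, 0.1003]
orientation: [[0.001, 0.958, 0.288], [0.0, 0.288, -0.958], [-1.0, 0.001, 0.0]]
contact_force: [-0.3, -0.3, 0.4]
gripper_width: -0.001
```

```bash
cat > look.py <<'E'
from h import *
import sys
s=bot.sense();print(s["time"],s["tool_pos"].round(4) if hasattr(s["tool_pos"],'round') else s["tool_pos"],np.round(s["contact_force"],2),s["gripper_width"],bot.finger_overhang)
o=[]
for c,k in(("scene",40),("top",40)):
    im,d=bot.grab_frame(c);np.save(f"pics/{c}_{sys.argv[1]}.npy",d);cv2.imwrite(f"pics/{c}_{sys.argv[1]}.png",im)
    u,v=proj(c,[.491,.16,.07]).astype(int);o.append(cv2.resize(im[v-k:v+k,u-k:u+k],(400,400),interpolation=2))
cv2.imwrite(f"pics/l_{sys.argv[1]}.png",np.hstack(o))
E
python3 look.py p1
```

```text
13.9 [0.4914 0.1501 0.1003] [-0.26 -0.34  0.37] -0.0006596553987484704 0.008
```

View pics/l_p1.png

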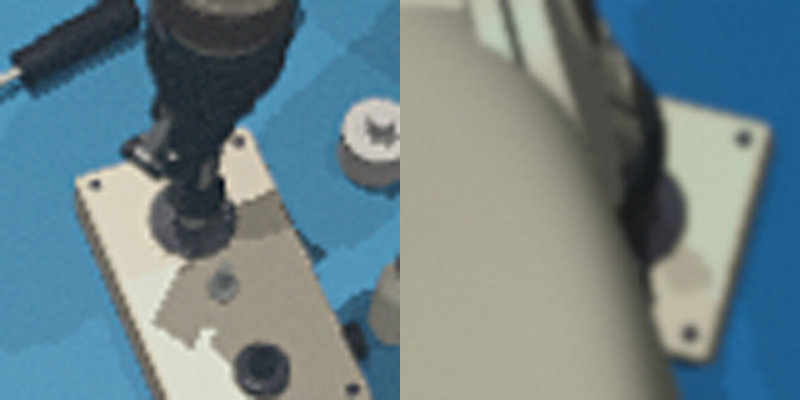

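The scene crop (200,205) shows the shut fingertips over the plunger head, with the post at (222,285) clear. Next I'll find the contact.

Request:
drive_tool(translation=[[0, 2, -6], [0, 0, -4], [0, 0, -2], [0, 0, 0], [0, 0, 0]], turn=[[0, 0, 0], [0, 0, 0], [0, 0, 0], [0, 0, 0], [0, 0, 0]])

```text
time: 14.5
tool_pos: [0.4908, 0.1527, 0.0877]
orientation: [[-0.0, 0.957, 0.289], [-0.0, 0.289, -0.957], [-1.0, -0.0, 0.0]]
contact_force: [-0.7, -1.0, -0.7]
gripper_width: -0.003
```

Request:
drive_tool(translation=[[0, 0, -0.5], [0, 0, -0.5], [0, 0, 0]], turn=[[0, 0, 0], [0, 0, 0], [0, 0, 0]])

```text
time: 14.8
tool_pos: [0.4909, 0.1526, 0.0868]
orientation: [[0.0, 0.957, 0.289], [0.0, 0.289, -0.957], [-1.0, 0.0, -0.0]]
contact_force: [-0.7, -0.1, 0.5]
gripper_width: -0.002
```

Request:
drive_tool(translation=[[0, 0, -0.5], [0, 0, -0.5], [0, 0, 0]], turn=[[0, 0, 0], [0, 0, 0], [0, 0, 0]])

```text
time: 15.1
tool_pos: [0.4909, 0.1526, 0.0861]
orientation: [[0.0, 0.957, 0.289], [0.0, 0.289, -0.957], [-1.0, 0.0, -0.0]]
contact_force: [-0.6, 0.1, 2.2]
gripper_width: 0.001
```

Request:
drive_tool(translation=[[0, 0, -0.5], [0, 0, -0.5], [0, 0, 0]], turn=[[0, 0, 0], [0, 0, 0], [0, 0, 0]])

```text
time: 15.4
tool_pos: [0.4909, 0.1526, 0.0849]
orientation: [[0.0, 0.957, 0.289], [0.0, 0.289, -0.957], [-1.0, 0.0, -0.0]]
contact_force: [-1.4, -0.9, 2.9]
gripper_width: 0.005
```

Request:
drive_tool(translation=[[0, 0, -0.5], [0, 0, -0.5], [0, 0, 0]], turn=[[0, 0, 0], [0, 0, 0], [0, 0, 0]])

```text
time: 15.7
tool_pos: [0.4909, 0.1526, 0.0838]
orientation: [[0.0, 0.957, 0.289], [0.0, 0.289, -0.957], [-1.0, 0.0, -0.0]]
contact_force: [-0.7, 0.1, 3.4]
gripper_width: -0.003
```

Contact came at TCP z of about 0.086, as expected. Half-way is therefore about 0.074.

Request:
drive_tool(translation=[[0, 0, -1.5], [0, 0, -2], [0, 0, -2], [0, 0, -1.5], [0, 0, -1], [0, 0, 0], [0, 0, 0], [0, 0, 0]], turn=[[0, 0, 0], [0, 0, 0], [0, 0, 0], [0, 0, 0], [0, 0, 0], [0, 0, 0], [0, 0, 0], [0, 0, 0]])

```text
time: 16.5
tool_pos: [0.491, 0.1526, 0.076]
orientation: [[0.0, 0.957, 0.289], [0.0, 0.289, -0.957], [-1.0, 0.0, 0.0]]
contact_force: [-1.8, -0.8, 7.0]
gripper_width: 0.001
```

Request:
drive_tool(translation=[[0, 0, -1], [0, 0, -0.5], [0, 0, 0], [0, 0, 0], [0, 0, 0]], turn=[[0, 0, 0], [0, 0, 0], [0, 0, 0], [0, 0, 0], [0, 0, 0]])

```text
time: 17.0
tool_pos: [0.491, 0.1526, 0.0746]
orientation: [[0.0, 0.957, 0.289], [0.0, 0.289, -0.957], [-1.0, 0.0, -0.0]]
contact_force: [-1.5, 0.0, 6.6]
gripper_width: 0.004
```

```bash
cat > z.py <<'E'
from h import *
vv,uu=np.mgrid[:480,:640]
import sys
for f,cs in (("0",("scene","top")),("2",("scene","top")),(sys.argv[1],("scene","top"))):
  for c in cs:
    d=np.load(f"pics/{c}{f}.npy");W=world(c,uu,vv,d);W[d==0]=np.nan
    r=np.hypot(W[...,0]-.4905,W[...,1]-.153);z=W[...,2]
    k=(r<.022)&(z>.055)&(z<.09);h=np.histogram(z[k],bins=np.arange(.056,.09,.002))[0]
    p=np.hypot(W[...,0]-.4995,W[...,1]-.200)<.007
    print(c,f,"head hist",h.tolist(),"post z",np.sort(z[p])[-6:].round(4))
E
python3 look.py p2; python3 z.py _p2
```

```text
17.0 [0.491  0.1526 0.0746] [-1.52  0.05  6.56] 0.003914445814646871 0.008
scene 0 head hist [0, 0, 0, 0, 0, 0, 0, 0, 0, 0, 0, 1, 5, 21, 21, 25] post z [0.0597 0.0633 0.0639 0.0639 0.0645 0.0674]
top 0 head hist [0, 0, 0, 0, 0, 0, 0, 0, 0, 0, 0, 0, 3, 36, 75, 80] post z [0.0641 0.0649 0.0663 0.0664 0.0673 0.068 ]
scene 2 head hist [0, 0, 0, 0, 0, 1, 0, 4, 10, 12, 23, 26, 17, 9, 3, 1] post z [0.0609 0.0614 0.0661 0.0676 0.0678 0.0686]
top 2 head hist [0, 0, 0, 0, 0, 0, 0, 0, 1, 30, 56, 51, 14, 2, 0, 0] post z [0.0669 0.067  0.068  0.0682 0.0683 0.0684]
scene _p2 head hist [0, 3, 3, 6, 6, 8, 12, 4, 2, 0, 3, 4, 1, 2, 3, 2] post z [0.5148 0.5164 0.5179 0.5188 0.5188 0.5198]
top _p2 head hist [0, 0, 1, 1, 12, 0, 0, 0, 0, 0, 0, 0, 0, 0, 0, 0] post z [0.5135 0.5139 0.5141 0.515  0.5152 0.5154]
```

View pics/l_p2.png

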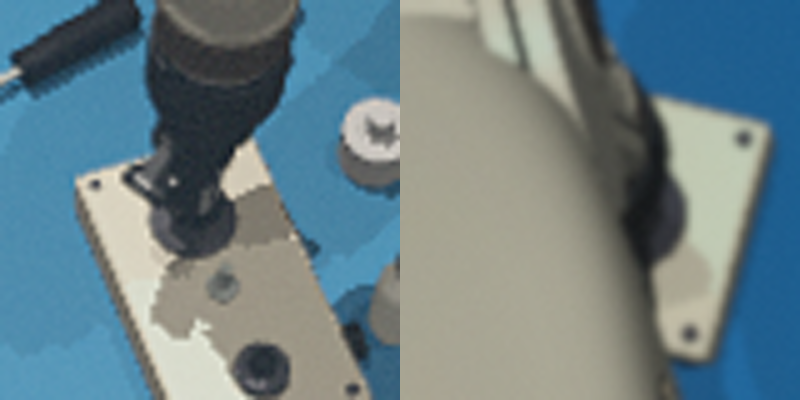

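Request:
drive_tool(translation=[[0, 0, -0.5], [0, 0, 0], [0, 0, 0], [0, 0, 0], [0, 0, 0], [0, 0, 0]], turn=[[0, 0, 0], [0, 0, 0], [0, 0, 0], [0, 0, 0], [0, 0, 0], [0, 0, 0]])

```text
time: 17.7
tool_pos: [0.491, 0.1526, 0.0741]
orientation: [[0.0, 0.957, 0.289], [0.0, 0.289, -0.957], [-1.0, 0.0, 0.0]]
contact_force: [-1.7, -0.8, 5.2]
gripper_width: 0.0
```

```bash
python3 look.py p3; python3 z.py _p3|tail -2; python3 - <<'E'
from h import *
F=[]
for i in range(8):
    bot.grab_frame("scene");s=bot.sense();F.append(np.r_[s["contact_force"],s["tool_pos"][2]])
print(np.mean(F,0).round(4))
for c in("scene","top"):
    bot.grab_frame(c)
    for n in("plunger_top","post_top"):
        for r in bot.tip_of(n,c)[:1]:print(c,n,r["confidence"],r["centre"])
cv2.imwrite("pics/fin.png",bot.grab_frame("scene")[0]);print(bot.sense()["time"])
E
```

```text
17.7 [0.491  0.1526 0.0741] [-1.68 -0.84  5.23] 0.0004329711242593878 0.008
scene _p3 head hist [2, 2, 5, 7, 8, 8, 4, 7, 2, 1, 1, 2, 2, 3, 4, 3] post z [0.5134 0.5134 0.5136 0.5167 0.5182 0.5187]
top _p3 head hist [0, 0, 1, 1, 5, 6, 1, 0, 0, 0, 0, 0, 0, 0, 0, 0] post z [0.5136 0.5136 0.5138 0.5141 0.5147 0.515 ]
[-1.6779 -0.5796  6.7954  0.0742]
scene plunger_top 0.57 [0.4888, 0.1562, 0.0635]
scene post_top 0.75 [0.4997, 0.1997, 0.0702]
18.55
```

View pics/fin.png

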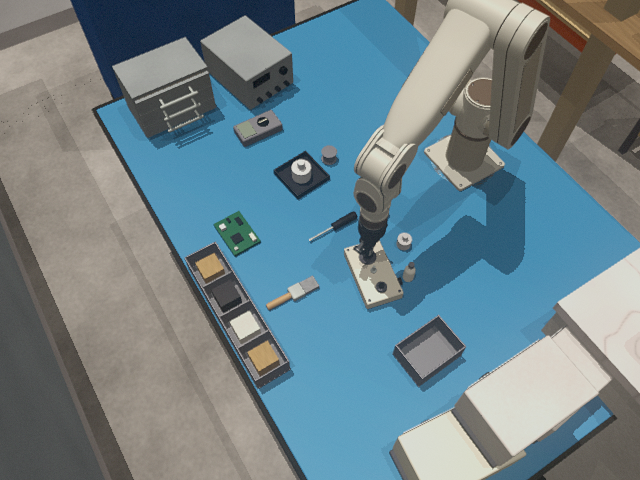

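The picture shows the cap upright in the tray (301,172), the fingers on the plunger (369,255) and the other things where they were. Handing in.

```bash
python3 -c "
from station import bot
print(bot.finish_job())"
```

```text
the job is handed in; nothing more can be done
None
```

I lifted the large silver cap off the plunger and set it upright in the middle of the black tray. Then I pressed the plunger half-way with shut fingers and handed the job in at 18.6 s, still holding it.

**Cap:** it measured about (0.490, -0.221), and the tray centre is about (0.490, -0.2215). The pictures show it upright, and it met the tray floor with under 10 N.

**Plunger:**
- **Travel:** the fingers touched the head at TCP z of about 0.086. I held at 0.0742, which is about 11.9 mm of travel and puts the head top at about 66 mm. It never went near the bottom stop.
- **Force:** the held force averaged 6.8 N, against 7.5 N nominal. With the sensor's offset of about -0.5 N, that fits.

**Checks that disagreed:** at the end, the network put the head at 63.5 mm and the post at 70.2 mm. Its error is about 4 mm, and the post is known to be 66 mm. Its top view gave no reading because the arm was in the way. The depth readings of the head spread around 65–68 mm. I relied on the contact-based travel.

In the last scene picture the other things on the bench looked unmoved. The fingers never went near the small button.

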